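Tip the parts tray into the catch bowl

ROBOT

A 6-joint arm with a two-finger parallel gripper is mounted at the origin on a cart in front of the work surface, level with it; the furniture and walls round the work are solid. World frame = base frame: x ahead of the robot, y to its left, z up, the work surface at z = 0. Lengths are in m, angles in degrees, forces in N, time in s.
With the tool pointing down it reaches from about 0.3 to 0.75 m from the base axis. Payload 8.5 kg.
Tool frame: the origin (TCP) lies between the finger pads; the fingertips stand 19 mm ahead of it and the grasp point (between the pads) is the TCP; z points along the fingers, y is the line along which they close (so a half turn about z gives the same grasp; the last joint's range is limited). The gripper opens to 85 mm and grips with 20 to 120 N. Pads are 22 mm wide; open, the fingers measure 114 mm over their backs; the gripper's body (76 mm by 85 mm) begins 54 mm behind the grasp point. The pads swing forward as they close: fully open they stand 13 mm farther back than shut.
Start: joints at [-77.997, 21.807, 74.336, -0, 83.858, -12.336], TCP at [0.227, -0.501, 0.25] pointing down, gripper open.
Joint ranges: [-178.18, 178.18], [-50.72, 133.34], [12.68, 142.11], [-81.47, 261.47], [9.98, 163.14], [-165.26, 165.26]. Speed limits (degrees/s): [136.94, 136.94, 180, 180, 180, 180].

INTERFACE

Orientations are given as a 3x3 rotation matrix whose columns are the frame's x, y, z axes.
In Python, from rig import env, optics gives the robot as it stands.
- The arm moves only by the tool arm_command, never from a script. Its argument "commands" is one flat list of numbers, 7 for each row, row after row: the closure, from -1 (fully open) to 1 (shut), so that 0 is half open, then the shift along the tool's x, y, z as a fraction of full scale, then the turn, a rotation vector about the tool's x, y, z as a fraction of full scale. A call has 1 to 12 rows; each row is the pose to reach, as a shift and turn from the pose commanded when the call began, along the tool's axes at that moment; what a row does not reach only later rows make up. Full scale, the value 1, is 500 mm for a shift and 120 degrees for a turn. A row lasts 1/12 s, in which the tool goes at most 41.7 mm and 7.16 degrees, less where a joint would pass 70% of its speed; a pose out of reach is approached as far as the arm can. A call with a number of a shift or a turn outside -1 to 1 is refused whole. A call with a gripper value outside its range is refused whole. The fingers move at their own pace and stop on an object; "newtons" is the grip in N (left out, the last holds). Time passes only in rows, so rows that repeat a pose let the fingers close. It gives the time, the measured TCP pose, the force, the opening and the grip force at its end, in the units of the state.
- env.observe(): the state, without advancing time (a new reading comes with each control period).
- optics.get_image(name): name is "side" or "top" or "wrist"; returns a dict with "image" (400x640x3 uint8, red, green, blue), "intrinsics" (3x3 intrinsics, pixels), "origin" and "orientation" of the camera in the world; the wrist camera has in their place "tool_from_camera" (4x4, takes a point from camera to tool coordinates, whose origin is the TCP and whose axes are the flange's). Camera axes: x right, y down, z forward; pixel columns grow to the right and rows downward; lengths in m; the calibration is good to about 2 mm. A picture is of the moment at which its call begins: read the wrist's pose just before it. There is no depth.
- env.close_job(): hands the job in; it is judged then, once.
The state is a dict: "time_s": time; "q": joint angles; "qvel": joint speeds; "joint_efforts": joint torques, N m; "position": TCP position; "tool_rot": TCP orientation; "ft_force": force on the tool from outside, world axes, zero at the start; "wrist_torque": the same for the moment, N m; "grip_width": finger opening in m; "gripper_force": force on a finger pad.
Only numpy, scipy, OpenCV 4.12 (cv2) and the standard library are available. Lean on these libraries where they do the work, as an engineer would, in place of code of your own. Each camera call takes 0.05 s, during which the arm holds its last target. There are 200 camera calls.

TASK

Lift the metal bowl by its lug, without dropping it, and set it upright in the round dish of the tipping station so that it sits fully home and centred, and let go of it. Then swing the parts tray over by its bail so that all four parts slide into the bowl, and let the tray come back down level. At the end the bowl stands in the dish with every part in it; leave the glue bottle, the jar and the pliers where they are.

Things in the scene. Friction and masses are not known exactly. Their poses are not given: they have to be found in the camera images.
- tipper: Tipping station, fixed to the table: grey base plate 112 x 262 x 8 mm (x, y, z). Origin on the table midway between the two hinge cheeks; +z up; the tray pours towards -y. Cheeks: upright plates at x = +-48 mm, 6 mm thick, y -15 to +15 mm, up to z = 94 mm. A dark steel dish (rim 100 mm across, rim top at z = 32 mm) stands at y = -70 mm; the tray lies over the +y half.
- dish_seat (a point): Where the bowl's origin is when the bowl is home in the dish: on the dish's axis, 13.5 mm above the table. Axes as the station's. The dish is a 45 degree cone that centres the bowl. The lug may point anywhere, but on the +y side are the tray's front edge (about 15 mm from the seated bowl's rim) and the cheeks.
- tray_hinge (a point): Centre of the tray's hinge, 80 mm above the table. Axes as the station's; the hinge line is its x axis.
- tray (a joint): Tray angle in rad: 0 level (start), 1.4 at its stop. It grows as the tray swings up and over towards the station's -y (about the station's +x). A spring and a damper bring it back level when let go; it takes 3 to 10 N at the bail. The parts slide out somewhere between 0.7 and 1.3 rad and need about a second; swung fast, it throws them past the bowl.
- tray_floor (a point): Centre of the tray's floor, 55 mm behind its open front edge. Axes as the tray's (the station's at angle 0). The tray is a dark steel pan 80 x 110 mm (x, y) with 23 mm walls and no wall at the front (-y). Level, its floor is 110 mm above the table and reaches from y = 0 to 110 mm of the station.
- tray_bail (a point): Middle of the bail, a steel round bar 9 mm thick along the station's x, 72 mm between its arms, that bridges the tray and swings with it. At rest it is 80 mm from the hinge line towards +y and 105 mm above it, 75 mm above the tray floor. Both sides of it are free: shut fingers can reach 20 mm below it and push it from behind, from +y towards -y. Axes as the tray's.
- bowl: Loose steel bowl with rounded (convex) underside, 110 mm across the rim, 102 mm inside it, 55 mm high, about 0.2 kg. Origin at the centre of its underside, +z up through its mouth, the lug points to its +x. It starts upright on the table.
- bowl_lug (a point): Grip point of the bowl's lug, 75 mm from the bowl's axis and 43 mm above its underside. The lug is a flat upright tab, 12 mm thick (across the bowl's y), sticking out from 55 to 94 mm from the axis, from 31 to 55 mm above the underside. Pinch it from above across its thickness. Axes as the bowl's.
- coupler_1_center (a point): Centre of a loose chromed coupler, a knobbed barrel 16 x 34 x 16 mm, 35 g; starts on the tray floor.
- coupler_2_center (a point): Centre of a second coupler like it; starts on the tray floor.
- coupler_3_center (a point): Centre of a third coupler like it; starts on the tray floor.
- steel_block_center (a point): Centre of a loose rectangular ground bar, 12 x 42 x 9 mm, 50 g; starts on the tray floor.
- glue_center (a point): Bystander: centre of a small glue bottle with a pointed spout cap, 32 mm across, 84 mm high, standing on the table.
- jar_center (a point): Bystander: centre of a round cream-coloured jar with a lid, 52 mm across, 56 mm high, standing on the table beyond the station.
- pliers_center (a point): Bystander: centre of small dark ring pliers lying flat on the table, 81 x 38 x 11 mm.

How it is judged (in metres and radians):
On the way, in this order (a step that is already met when the one before it is completed fails the run):
1. the bowl sits fully home in the dish, let go of, with the parts still in the tray (horizontal distance between bowl and dish_seat below 0.006 m and z of bowl in the frame of dish_seat between -0.004 and 0.004 m and angle between bowl's own z axis and vertical below 0.09 rad and height (world z) of each of coupler_1_center, coupler_2_center, coupler_3_center, steel_block_center above 0.105 m and contact force between bowl and the fingers below 0.1 N and linear speed of bowl below 0.03 m/s), for 0.2 s.
2. the tray is tipped beyond 0.7 rad with the bowl home in the dish (horizontal distance between bowl and dish_seat below 0.006 m and z of bowl in the frame of dish_seat between -0.004 and 0.004 m and angle between bowl's own z axis and vertical below 0.09 rad and value of joint tray above 0.7 rad), for 0.1 s.
At the end, for the whole second after the job is handed in: The bowl is home in the dish (origin within 6 mm of the seat's axis and 4 mm in height, upright within 0.09 rad), the centres of all four parts are inside the bowl (within 50 mm of its axis, below 58 mm above its underside), the tray is back level (below 0.08 rad), all at rest (horizontal distance between bowl and dish_seat below 0.006 m and z of bowl in the frame of dish_seat between -0.004 and 0.004 m and angle between bowl's own z axis and vertical below 0.09 rad and horizontal distance between each of coupler_1_center, coupler_2_center, coupler_3_center, steel_block_center and bowl below 0.05 m and z of coupler_1_center in the frame of bowl between 0 and 0.058 m and z of coupler_2_center in the frame of bowl between 0 and 0.058 m and z of coupler_3_center in the frame of bowl between 0 and 0.058 m and z of steel_block_center in the frame of bowl between 0 and 0.058 m and value of joint tray below 0.08 rad and linear speed of each of bowl, coupler_1, coupler_2, coupler_3, steel_block below 0.03 m/s); the robot touches nothing.
It fails at once if glue bottle disturbed (moved more than 30 mm) (distance of glue_center from where it was at the start of the episode above 0.03 m).
It fails at once if jar disturbed (moved more than 30 mm) (distance of jar_center from where it was at the start of the episode above 0.03 m).
It fails at once if pliers disturbed (moved more than 30 mm) (distance of pliers_center from where it was at the start of the episode above 0.03 m).
It fails at once if the bowl is dropped (falls free faster than 0.7 m/s) (linear speed of bowl above 0.7 m/s and contact force between bowl and the fingers below 0.1 N).
It also fails if it takes over 66 s, if anything falls off the work surface, if the arm or the gripper's body presses on something with over 40 N, if the wrist force passes 120 N, or if a joint passes its speed limit or range.

## Working session

There is one attempt and no reset: what is moved stays moved. The work goes in short steps, Python scripts to look and compute and a tool call to move; the robot and the scene stay as the last step left them, time stands still between calls to the robot, and variables do not carry over. Pictures are saved under pics/ and viewed, at most 13 in all, crops included, and the job is handed in when it is done.

Besides the shell and the picture viewer there is one more tool, called after "Emit:" as name(argument=value, ...), one argument or row to a line, values as JSON. arm_command: Moves the arm, as the interface text tells. Shift numbers are shares of 500 mm and turn numbers shares of 120 degrees, none past 1 either way. Its arguments: {"type":"object","properties":{"commands":{"type":"array","items":{"type":"number"}},"newtons":{"type":"number"}},"required":["commands"]}

```bash
mkdir -p pics
cat > h.py <<'E'
import numpy as np, cv2, pickle
from rig import env, optics
def shot(name, fn=None):
    s=env.observe(); d=optics.get_image(name)
    if "tool_from_camera" in d:
        T=np.eye(4);T[:3,:3]=s["tool_rot"];T[:3,3]=s["position"];T=T@np.array(d["tool_from_camera"])
        d["origin"]=T[:3,3];d["orientation"]=T[:3,:3]
    pickle.dump(d,open(f"pics/{fn or name}.pkl","wb"))
    cv2.imwrite(f"pics/{fn or name}.png",d["image"][:,:,::-1]); return d
def load(fn): return pickle.load(open(f"pics/{fn}.pkl","rb"))
def ray(d,u,v):
    r=np.array(d["orientation"])@np.linalg.inv(np.array(d["intrinsics"]))@np.array([u,v,1.]); return np.array(d["origin"]),r/np.linalg.norm(r)
def onz(d,u,v,z):
    o,r=ray(d,u,v); return o+r*(z-o[2])/r[2]
def proj(d,p):
    c=np.array(d["orientation"]).T@(np.array(p)-np.array(d["origin"])); c=np.array(d["intrinsics"])@c; return c[:2]/c[2]
def tri(d1,p1,d2,p2):
    A=np.zeros((3,3));b=np.zeros(3)
    for d,p in((d1,p1),(d2,p2)):
        o,r=ray(d,*p);M=np.eye(3)-np.outer(r,r);A+=M;b+=M@o
    return np.linalg.solve(A,b)
E
python3 -c "
from h import *
for n in('top','side','wrist'):
    d=shot(n);print(n,np.round(d['origin'],3),np.round(d['orientation'],2).tolist(),d['intrinsics'])
print(env.observe())"
```

```text
top [ 0.452 -0.195  0.994] [[-0.01, -0.99, 0.14], [-1.0, 0.02, 0.01], [-0.01, -0.14, -0.99]] [[456.50713541   0.         319.82090728]
 [  0.         456.50713541 201.9156599 ]
 [  0.           0.           1.        ]]
side [0.282 0.553 0.475] [[-0.92, -0.17, 0.34], [-0.38, 0.36, -0.85], [0.02, -0.92, -0.39]] [[400.02119803   0.         318.00472415]
 [  0.         400.02119803 195.51904736]
 [  0.           0.           1.        ]]
wrist [ 0.304 -0.468  0.374] [[0.41, -0.86, -0.3], [-0.91, -0.39, -0.13], [-0.0, 0.33, -0.95]] [[314.58344912   0.         318.92773139]
 [  0.         314.58344912 198.89260182]
 [  0.           0.           1.        ]]
{'time_s': 0.15, 'q': array([-7.79977267e+01,  2.18346641e+01,  7.43698149e+01, -5.21359523e-04,
        8.38582894e+01, -1.23363884e+01]), 'qvel': array([-0.00935054, -0.0947808 , -0.20653886, -0.08112906,  0.08991006,
        0.02902872]), 'joint_efforts': array([ 2.56345513e-03, -4.48624635e+01, -2.31344068e+01, -1.38263640e-04,
        3.80914935e-03,  3.69000395e-05]), 'position': array([ 0.22662266, -0.50093989,  0.249859  ]), 'tool_rot': array([[ 9.11125014e-01,  4.12130020e-01, -2.36662580e-04],
       [ 4.12130027e-01, -9.11124413e-01,  1.06968615e-03],
       [ 2.25220719e-04, -1.07215356e-03, -9.99999400e-01]]), 'ft_force': array([ 0.33986163, -0.4935892 , -0.4907471 ]), 'wrist_torque': array([ 0.06964349,  0.01402603, -0.01747144]), 'gripper_force': 0.0, 'grip_width': 0.08550998330679496}
```

View pics/top.png

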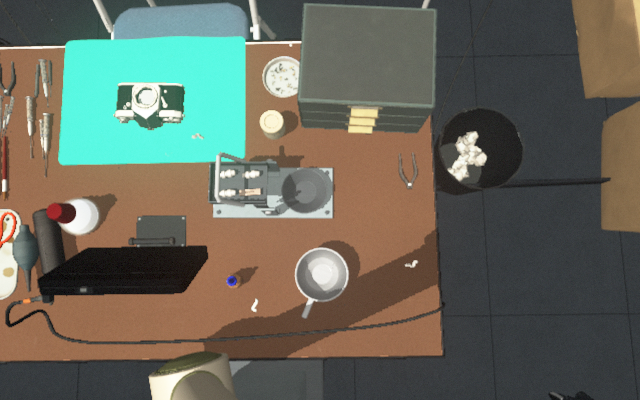

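View pics/side.png

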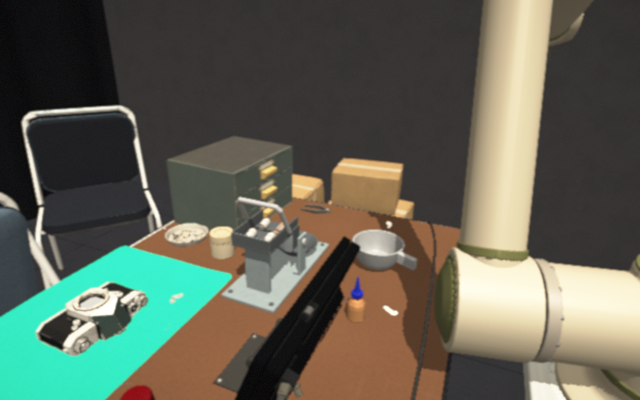

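The top view shows the station with its plate from (213,178) to (334,218), the dish at about (307,190) and the tray at about (240,185). The bowl is at (321,273) with its lug towards (307,312), the glue bottle at (233,281), the jar at (271,123) and the pliers at (408,170). The side view agrees with this. I'll zoom in on the station and bowl.

```bash
python3 -c "
from h import *
d=load('top');c=d['image'][140:325,195:360,::-1]
cv2.imwrite('pics/crop1.png',cv2.resize(c,None,fx=3.2,fy=3.2,interpolation=cv2.INTER_CUBIC))
im=d['image'][215:330,280:365].astype(int)
m=((im.max(2)-im.min(2)<25)&(im.min(2)>110)).astype(np.uint8)
n,l,s,ce=cv2.connectedComponentsWithStats(m);i=1+s[1:,4].argmax();print(s[i],ce[i]+[280,215])
cs,_=cv2.findContours((l==i).astype(np.uint8),0,1);h=cv2.convexHull(cs[0])[:,0]+[280,215];print(h.tolist())
for nm,p,z in(('dishrim',(307,190),.032),('bowlrim',(321.5,274),.055),('lugtip',(306,317),.05),('glue',(233,281),.08),('jar',(271,120),.056),('c1',(334,217),.008),('c2',(213,218),.008),('c3',(333,168),.008)):print(nm,onz(d,*p,z).round(3))
"
```

```text
[  15   32   54   71 1971] [322.74733638 273.42922374]
[[323, 247], [328, 248], [331, 249], [337, 252], [343, 258], [345, 261], [346, 263], [347, 266], [348, 270], [348, 279], [346, 285], [345, 287], [342, 291], [337, 296], [306, 317], [303, 317], [302, 316], [295, 279], [295, 269], [297, 263], [299, 259], [304, 254], [308, 251], [312, 249], [315, 248], [320, 247]]
dishrim [ 0.616 -0.157  0.032]
bowlrim [ 0.439 -0.185  0.055]
lugtip [ 0.354 -0.152  0.05 ]
glue [ 0.428 -0.01   0.08 ]
jar [ 0.765 -0.082  0.056]
c1 [ 0.56  -0.214  0.008]
c2 [0.562 0.05  0.008]
c3 [ 0.669 -0.214  0.008]
```

View pics/crop1.png

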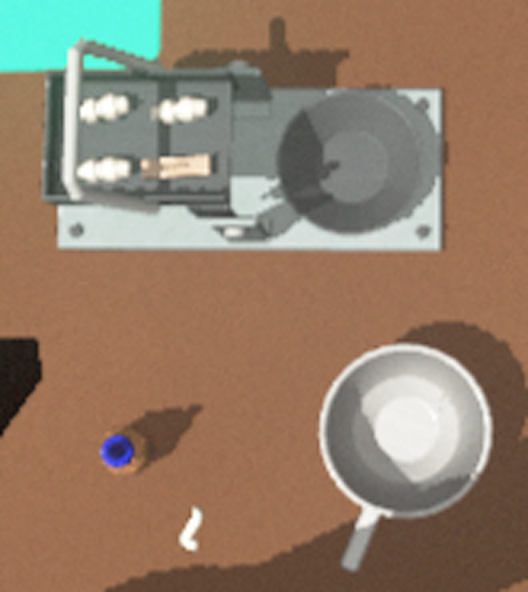

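The bowl's rim centre is at about (0.438,-0.186) and the lug points to about 157.6°, which puts the grip point near (0.37,-0.156). The station is aligned with the world axes, with the dish near (0.615,-0.155). Next I move above the lug and look from there.

Emit:
arm_command(
  commands=[-1,0.545,-0.51,0.1,0,0,0.389,-1,0.545,-0.51,0.1,0,0,0.389,-1,0.545,-0.51,0.1,0,0,0.389,-1,0.545,-0.51,0.1,0,0,0.389,-1,0.545,-0.51,0.1,0,0,0.389,-1,0.545,-0.51,0.1,0,0,0.389,-1,0.545,-0.51,0.1,0,0,0.389,-1,0.545,-0.51,0.1,0,0,0.389,-1,0.545,-0.51,0.1,0,0,0.389,-1,0.545,-0.51,0.1,0,0,0.389,-1,0.545,-0.51,0.1,0,0,0.389,-1,0.545,-0.51,0.1,0,0,0.389],
  newtons=100,
)

```text
time_s: 1.15
position: [0.37, -0.1564, 0.2004]
tool_rot: [[0.926, -0.379, -0.0], [-0.379, -0.926, -0.0], [0.0, 0.0, -1.0]]
ft_force: [-0.5, -0.1, 0.1]
grip_width: 0.0854
gripper_force: 0.0
```

```bash
python3 -c "
from h import *
d=shot('wrist','w1');s=env.observe();print(s['position'].round(4),s['tool_rot'].round(3).tolist(),s['q'].round(1),s['time_s'])
for p in((.370,-.156,.055),(.352,-.149,.055),(.438,-.186,.055),(.614,-.153,.032)):print(proj(d,p).round(1))
"
```

```text
[ 0.3699 -0.1571  0.2004] [[0.925, -0.38, 0.0], [-0.38, -0.925, -0.0], [0.0, 0.0, -1.0]] [-40.    9.9 100.8  -0.   69.3  72.3] 1.2
[317.2 190.6]
[317.6 210.6]
[319.5 104.3]
[ 187.  -110.9]
```

View pics/w1.png

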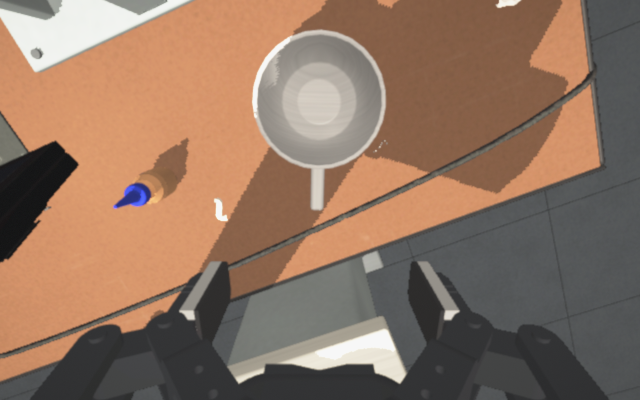

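The lug is at column 317 with its tip at row 210, which matches the prediction, so I descend and grip.

Emit:
arm_command(
  commands=[-1,0,0,0.08,0,0,0,-1,0,0,0.16,0,0,0,-1,0,0,0.23,0,0,0,-1,0,0,0.28,0,0,0,-1,0,0,0.314,0,0,0,-1,0,0,0.314,0,0,0,1,0,0,0.314,0,0,0,1,0,0,0.314,0,0,0,1,0,0,0.314,0,0,0,1,0,0,0.314,0,0,0,1,0,0,0.314,0,0,0,1,0,0,0.314,0,0,0],
  newtons=110,
)

```text
time_s: 2.2
position: [0.37, -0.1566, 0.0438]
tool_rot: [[0.925, -0.38, 0.001], [-0.38, -0.925, -0.001], [0.001, 0.0, -1.0]]
ft_force: [-0.4, 0.8, 0.2]
grip_width: 0.012
gripper_force: 0.3
```

Emit:
arm_command(
  commands=[1,0,0,0,0,0,0,1,0,0,0,0,0,0,1,0,0,0,0,0,0,1,0,0,-0.02,0,0,0,1,0,0,-0.04,0,0,0,1,0,0,-0.07,0,0,0,1,0,0,-0.11,0,0,0,1,0,0,-0.15,0,0,0,1,0,0,-0.18,0,0,0,1,0,0,-0.2,0,0,0,1,0,0,-0.2,0,0,0,1,0,0,-0.2,0,0,0],
)

```text
time_s: 3.2
position: [0.3697, -0.1563, 0.1432]
tool_rot: [[0.925, -0.38, 0.0], [-0.38, -0.925, -0.0], [0.0, 0.0, -1.0]]
ft_force: [-0.3, 0.8, -2.0]
grip_width: 0.0107
gripper_force: 107.2
```

Emit:
arm_command(
  commands=[1,0.01,-0.002,0,0,0,-0.012,1,0.035,-0.008,0,0,0,-0.04,1,0.07,-0.017,0,0,0,-0.08,1,0.11,-0.026,0,0,0,-0.125,1,0.15,-0.035,0,0,0,-0.17,1,0.19,-0.045,0,0,0,-0.215,1,0.23,-0.054,0,0,0,-0.26,1,0.27,-0.063,0,0,0,-0.305,1,0.305,-0.072,0,0,0,-0.345,1,0.335,-0.079,0,0,0,-0.375,1,0.349,-0.082,0,0,0,-0.392,1,0.349,-0.082,0,0,0,-0.392],
)

```text
time_s: 4.2
position: [0.5479, -0.1849, 0.1416]
tool_rot: [[0.907, 0.42, -0.001], [0.42, -0.907, 0.001], [-0.001, -0.001, -1.0]]
ft_force: [-0.3, 0.6, -2.3]
grip_width: 0.0103
gripper_force: 107.3
```

```bash
python3 -c "
from h import *
s=env.observe();print(s['position'].round(4),s['tool_rot'].round(3).tolist(),s['grip_width'],s['time_s'],s['q'].round(1))
w=shot('wrist','w2');t=shot('top','t2');d=shot('side','s2')
im=np.zeros((600,800,3),np.uint8)
im[:300,:480]=cv2.resize(w['image'],(480,300))
im[300:,:400]=cv2.resize(t['image'][130:240,200:360],(400,300),interpolation=2)
im[300:,400:]=cv2.resize(d['image'][190:310,210:370],(400,300),interpolation=2)
cv2.imwrite('pics/m2.png',im[:,:,::-1])
"
```

```text
[ 0.5479 -0.1849  0.1416] [[0.907, 0.42, -0.001], [0.42, -0.907, 0.001], [-0.001, -0.001, -1.0]] 0.010273953944190612 4.2 [-30.4  30.2  79.3   0.   70.6  34.8]
```

View pics/m2.png

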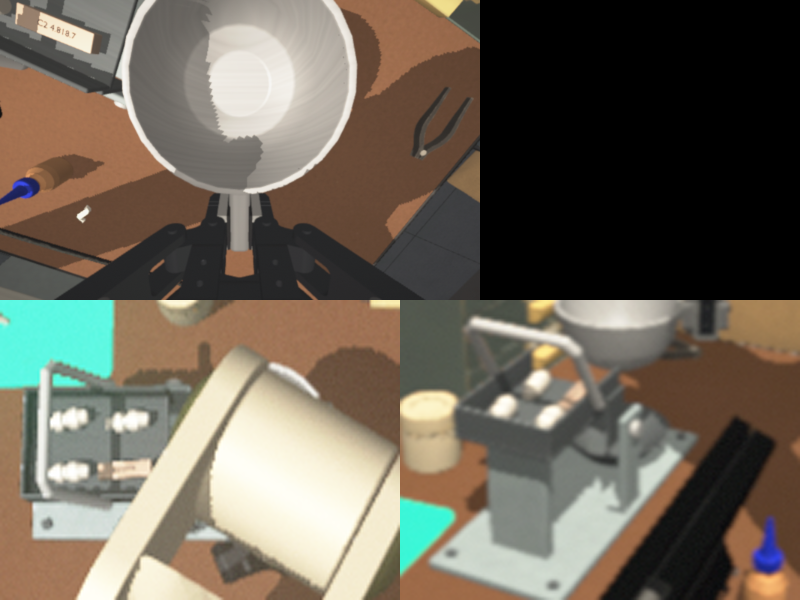

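The bowl hangs level in the wrist and side views, and all the parts are still in the tray. I nudge it by about 1.5 mm and lower it.

Emit:
arm_command(
  commands=[1,-0.002,-0.002,0.01,0,0,0,1,-0.002,-0.002,0.035,0,0,0,1,-0.002,-0.002,0.065,0,0,0,1,-0.002,-0.002,0.095,0,0,0,1,-0.002,-0.002,0.12,0,0,0,1,-0.002,-0.002,0.135,0,0,0,1,-0.002,-0.002,0.145,0,0,0,1,-0.002,-0.002,0.15,0,0,0,1,-0.002,-0.002,0.154,0,0,0,1,-0.002,-0.002,0.156,0,0,0,1,-0.002,-0.002,0.156,0,0,0,1,-0.002,-0.002,0.156,0,0,0],
)

```text
time_s: 5.35
position: [0.5457, -0.1845, 0.0657]
tool_rot: [[0.909, 0.418, 0.001], [0.418, -0.909, -0.0], [0.0, 0.001, -1.0]]
ft_force: [-0.1, -0.8, -1.9]
grip_width: 0.0103
gripper_force: 107.3
```

Emit:
arm_command(
  commands=[1,0,0,0.004,0,0,0,1,0,0,0.008,0,0,0,1,0,0,0.011,0,0,0,1,0,0,0.013,0,0,0,1,0,0,0.013,0,0,0],
)

```text
time_s: 5.77
position: [0.5468, -0.1842, 0.0603]
tool_rot: [[0.908, 0.418, 0.004], [0.418, -0.908, -0.001], [0.004, 0.002, -1.0]]
ft_force: [1.0, 4.1, 8.5]
grip_width: 0.0102
gripper_force: 109.3
```

The force pushes the bowl towards +y, so I comply that way by about 1.5 mm and go on down.

Emit:
arm_command(
  commands=[1,0.002,-0.003,0,0,0,0,1,0.002,-0.003,0.002,0,0,0,1,0.002,-0.003,0.004,0,0,0,1,0.002,-0.003,0.004,0,0,0],
)

```text
time_s: 6.1
position: [0.5476, -0.1826, 0.0587]
tool_rot: [[0.908, 0.418, 0.006], [0.418, -0.908, -0.001], [0.005, 0.003, -1.0]]
ft_force: [2.5, 5.1, 11.9]
grip_width: 0.0105
gripper_force: 109.9
```

Emit:
arm_command(
  commands=[1,0.003,-0.003,0,0,0,0,1,0.003,-0.003,0.001,0,0,0,1,0.003,-0.003,0.003,0,0,0,1,0.003,-0.003,0.003,0,0,0],
)

```text
time_s: 6.43
position: [0.5485, -0.1811, 0.0574]
tool_rot: [[0.909, 0.418, 0.006], [0.418, -0.909, -0.002], [0.005, 0.005, -1.0]]
ft_force: [2.5, 2.0, 12.6]
grip_width: 0.0105
gripper_force: 109.9
```

Emit:
arm_command(
  commands=[0.8,0,0,0,0,0,0,0.5,0,0,0,0,0,0,0.3,0,0,0,0,0,0,0.2,0,0,0,0,0,0,0.2,0,0,0,0,0,0,0.2,0,0,-0.02,0,0,0,0.2,0,0,-0.06,0,0,0,0.2,0,0,-0.12,0,0,0,0.2,0,0,-0.18,0,0,0,0.2,0,0,-0.22,0,0,0,0.2,0,0,-0.24,0,0,0,0.2,0,0,-0.24,0,0,0],
)

```text
time_s: 7.43
position: [0.5471, -0.1809, 0.1777]
tool_rot: [[0.908, 0.418, 0.004], [0.418, -0.908, -0.002], [0.002, 0.003, -1.0]]
ft_force: [0.5, -0.9, -0.8]
grip_width: 0.0343
gripper_force: 0.0
```

```bash
python3 -c "
from h import *
s=env.observe();print(s['position'].round(4),s['grip_width'],s['ft_force'],s['time_s'])
w=shot('wrist','w3');d=shot('side','s3')
im=np.zeros((400,640,3),np.uint8);im[:]=w['image']
im[250:,440:]=cv2.resize(d['image'][190:310,210:370],(200,150),interpolation=2)
cv2.imwrite('pics/m3.png',im[:,:,::-1])
th=np.linspace(0,2*np.pi,37)
for c in((.6145,-.1525),(.6167,-.1498)):
  P=np.array([proj(w,(c[0]+.055*np.cos(t),c[1]+.055*np.sin(t),.0685)) for t in th]);print(P.min(0).round(1),P.max(0).round(1))
"
```

```text
[ 0.5471 -0.1809  0.1777] 0.03425438945060152 [ 0.49723785 -0.91793644 -0.79743164] 7.4333
[242.2  19.9] [396.9 180.9]
[239.7  14.5] [395.1 177. ]
```

View pics/m3.png

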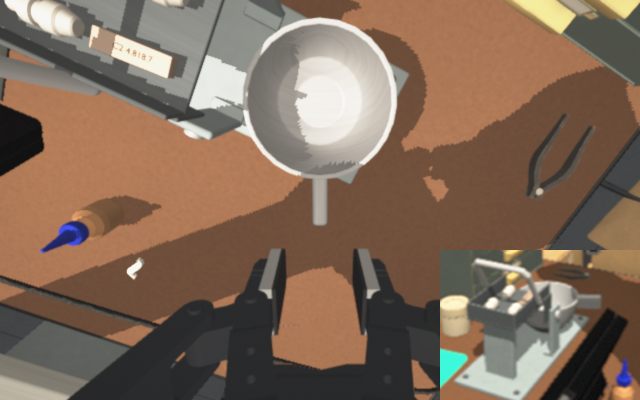

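The bowl sits in the dish, with its rim spanning columns 243–397 and rows 17–178 in the wrist view, which matches the seat. The gripper is clear. I check height and tilt in the side view.

```bash
python3 -c "
from h import *
w=load('w3');d=load('s3')
c=np.array([.6155,-.151]);th=np.linspace(0,2*np.pi,73)
print('floor',proj(w,(*c,.0165)))
im=cv2.resize(d['image'][195:285,280:400],None,fx=6,fy=6,interpolation=2).copy()
for z in(.0685,):
  P=np.array([proj(d,(c[0]+.055*np.cos(t),c[1]+.055*np.sin(t),z)) for t in th]);
  for p in P: cv2.circle(im,tuple(int(v) for v in (p-[280,195]+.5)*6),2,(255,0,0),-1)
for x,y in((-.048,0),(.048,0)):
  p=proj(d,(.615+x,-.082+y,.094));cv2.circle(im,tuple(int(v) for v in (p-[280,195]+.5)*6),3,(0,255,0),-1)
p=proj(d,(.615,-.002,.185));print(p)
cv2.imwrite('pics/m4.png',im[:,:,::-1])
"
```

```text
floor [318.22496231 102.09895447]
[259.47135384 202.06549664]
```

View pics/m4.png

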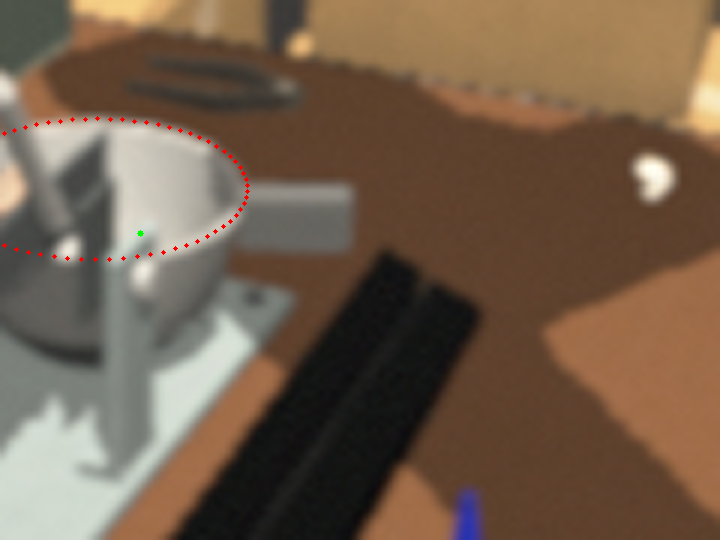

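The predicted rim at seat height lies on the seen rim in the side view. The inner floor disc looked slightly off in the wrist view, so I check it once with an overlay.

```bash
python3 -c "
from h import *
out=[]
th=np.linspace(0,2*np.pi,121)
def go(w,c,z0,box):
  x0,y0=box; im=cv2.resize(w['image'][y0:y0+190,x0:x0+190],(400,400),interpolation=2).copy();f=400/190
  for r,z in((.055,z0+.055),(.0165,z0+.003),(.03,z0+.006)):
    for t in th: cv2.circle(im,tuple(int(v) for v in (proj(w,(c[0]+r*np.cos(t),c[1]+r*np.sin(t),z))-box+.5)*f),0,(255,0,0),-1)
  return im
a=go(load('w1'),(.438,-.186),0,(220,10));b=go(load('w3'),(.6155,-.151),.0135,(225,5))
cv2.imwrite('pics/m5.png',np.hstack([a,b])[:,:,::-1])
"
```

```text
(no output)
```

View pics/m5.png

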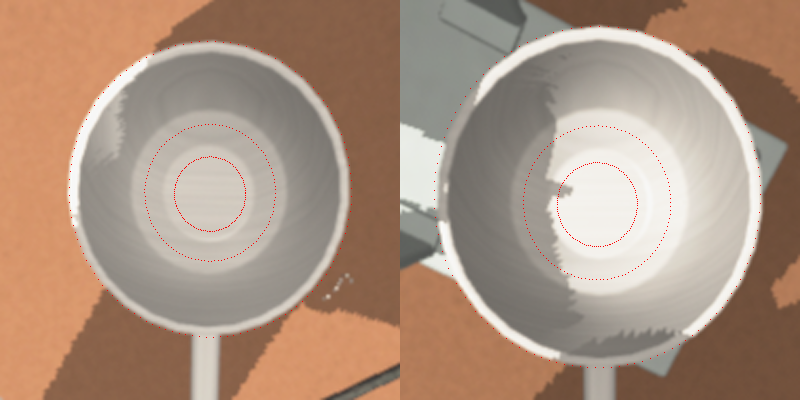

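The overlay matches at seat height: the bowl is level, home and centred. Next I rise, turn and shut the fingers behind the bail, which should be at about (0.615,-0.001,0.185).

Emit:
arm_command(
  commands=[0.2,0,0,-0.08,0,0,0,1,0,0,-0.164,0,0,0,1,0.03,-0.033,-0.164,0,0,-0.05,1,0.08,-0.088,-0.164,0,0,-0.11,1,0.13,-0.143,-0.164,0,0,-0.165,1,0.18,-0.198,-0.164,0,0,-0.22,1,0.22,-0.242,-0.164,0,0,-0.275,1,0.25,-0.275,-0.164,0,0,-0.33,1,0.28,-0.308,-0.164,0,0,-0.385,1,0.304,-0.335,-0.164,0,0,-0.44,1,0.304,-0.335,-0.164,0,0,-0.495,1,0.304,-0.335,-0.164,0,0,-0.544],
  newtons=30,
)

```text
time_s: 8.53
position: [0.6144, 0.0363, 0.2549]
tool_rot: [[-0.007, 1.0, -0.004], [1.0, 0.007, 0.001], [0.001, -0.004, -1.0]]
ft_force: [-0.2, -0.3, -0.7]
grip_width: 0.0001
gripper_force: 0.0
```

Emit:
arm_command(
  commands=[1,0,0,0,0,0,0,1,0,0,0,0,0,0,1,0,0,0,0,0,0],
)

```text
time_s: 8.78
position: [0.6145, 0.0349, 0.2563]
tool_rot: [[0.004, 1.0, -0.002], [1.0, -0.004, 0.0], [0.0, -0.002, -1.0]]
ft_force: [-0.2, -0.0, -0.4]
grip_width: -0.0
gripper_force: 0.0
```

```bash
python3 -c "
from h import *
s=env.observe();print(s['position'].round(4),s['tool_rot'].round(3).tolist(),s['grip_width'],s['ft_force'],s['time_s'])
w=shot('wrist','w4');im=w['image'].copy()
for x in(-.036,.036):
  print(proj(w,(.615+x,-.001,.185)),proj(w,(.615+x,.109,.133)),proj(w,(.615+x,-.081,.11)))
print(np.round(w['origin'],3))
cv2.imwrite('pics/w4.png',im[:,:,::-1])
"
```

```text
[0.6145 0.0349 0.2563] [[0.004, 1.0, -0.002], [1.0, -0.004, 0.0], [0.0, -0.002, -1.0]] -2.805688127290935e-06 [-0.21399749 -0.02219139 -0.44841828] 8.7833
[268.77475175 267.0520029 ] [271.22061262 102.65599797] [284.47021211 296.62596471]
[370.1083907  266.86630411] [366.87247034 102.27629195] [355.13888148 296.52365245]
[0.616 0.118 0.381]
```

View pics/w4.png

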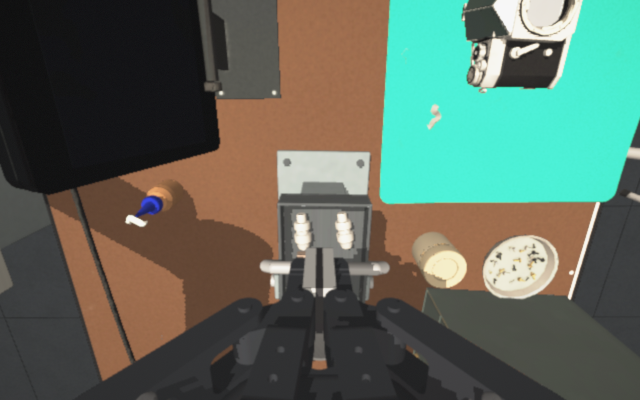

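The bail lies at row 267 (centre column about 325), under the shut fingers and as predicted, with two couplers behind it. I descend behind it and begin the push.

Emit:
arm_command(
  commands=[1,0.006,0.004,0.05,0,0,0,1,0.006,0.004,0.1,0,0,0,1,0.006,0.004,0.138,0,0,0,1,0.006,0.004,0.138,0,0,0,1,-0.02,0.004,0.138,0,0,0,1,-0.035,0.004,0.138,0,0,0,1,-0.035,0.004,0.138,0,0,0],
)

```text
time_s: 9.42
position: [0.6172, 0.0158, 0.19]
tool_rot: [[0.003, 1.0, 0.003], [1.0, -0.003, -0.0], [-0.0, 0.003, -1.0]]
ft_force: [-0.5, 0.8, -0.5]
grip_width: 0.0
gripper_force: 0.0
```

Emit:
arm_command(
  commands=[1,-0.013,0,-0.004,0,0,0,1,-0.023,0,-0.01,0,0,0,1,-0.033,0,-0.017,0,0,0,1,-0.043,0,-0.023,0,0,0,1,-0.053,0,-0.028,0,0,0,1,-0.064,0,-0.033,0,0,0,1,-0.074,0,-0.037,0,0,0,1,-0.085,0,-0.04,0,0,0,1,-0.096,0,-0.043,0,0,0,1,-0.107,0,-0.046,0,0,0,1,-0.118,0,-0.048,0,0,0,1,-0.13,0,-0.05,0,0,0],
)

```text
time_s: 10.42
position: [0.6168, -0.0475, 0.2145]
tool_rot: [[0.0, 1.0, 0.002], [1.0, -0.0, 0.0], [0.0, 0.002, -1.0]]
ft_force: [-0.6, 4.2, 3.6]
grip_width: -0.0
gripper_force: 2.2
```

Emit:
arm_command(
  commands=[1,-0.008,0,-0.001,0,0,0,1,-0.015,0,-0.001,0,0,0,1,-0.023,0,-0.002,0,0,0,1,-0.031,0,-0.002,0,0,0,1,-0.038,0,-0.002,0,0,0,1,-0.046,0,-0.002,0,0,0,1,-0.054,0,-0.001,0,0,0,1,-0.061,0,0,0,0,0,1,-0.069,0,0.001,0,0,0,1,-0.077,0,0.002,0,0,0,1,-0.084,0,0.004,0,0,0,1,-0.092,0,0.006,0,0,0],
)

```text
time_s: 11.42
position: [0.6166, -0.0937, 0.2102]
tool_rot: [[0.0, 1.0, 0.0], [1.0, -0.0, 0.0], [0.0, 0.0, -1.0]]
ft_force: [-0.1, 3.6, 1.8]
grip_width: 0.0
gripper_force: 1.7
```

```bash
python3 -c "
from h import *
d=shot('side','s5');t=shot('top','t5')
im=np.hstack([cv2.resize(d['image'][180:300,210:370],(400,300),interpolation=2),cv2.resize(t['image'][130:240,200:360],(400,300),interpolation=2)])
cv2.imwrite('pics/m6.png',im[:,:,::-1])
"
```

```text
(no output)
```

View pics/m6.png

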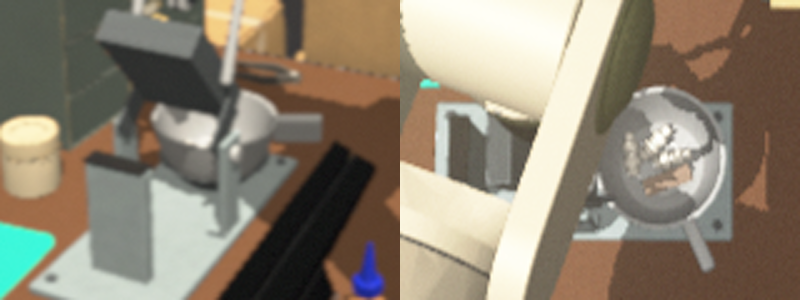

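The tray is at about 50° and the parts already lie in the bowl. I swing on to about 74° and hold to make sure all four come out.

Emit:
arm_command(
  commands=[1,-0.009,0,0.003,0,0,0,1,-0.018,0,0.005,0,0,0,1,-0.027,0,0.008,0,0,0,1,-0.036,0,0.011,0,0,0,1,-0.044,0,0.014,0,0,0,1,-0.053,0,0.018,0,0,0,1,-0.061,0,0.022,0,0,0,1,-0.069,0,0.027,0,0,0,1,-0.077,0,0.031,0,0,0,1,-0.085,0,0.035,0,0,0,1,-0.092,0,0.041,0,0,0,1,-0.1,0,0.046,0,0,0],
)

```text
time_s: 12.52
position: [0.6165, -0.1437, 0.187]
tool_rot: [[0.0, 1.0, -0.0], [1.0, -0.0, 0.0], [0.0, -0.0, -1.0]]
ft_force: [-1.0, 4.4, 1.0]
grip_width: 0.0001
gripper_force: 2.3
```

Emit:
arm_command(
  commands=[1,0,0,0,0,0,0,1,0,0,0,0,0,0,1,0,0,0,0,0,0,1,0,0,0,0,0,0,1,0,0,0,0,0,0,1,0,0,0,0,0,0,1,0,0,0,0,0,0,1,0,0,0,0,0,0,1,0,0,0,0,0,0,1,0,0,0,0,0,0,1,0,0,0,0,0,0,1,0,0,0,0,0,0],
)

```text
time_s: 13.52
position: [0.6165, -0.1434, 0.1872]
tool_rot: [[0.0, 1.0, -0.0], [1.0, -0.0, 0.0], [0.0, -0.0, -1.0]]
ft_force: [-1.2, 5.3, -0.6]
grip_width: 0.0003
gripper_force: 2.4
```

Now I bring the tray back along the same arc.

Emit:
arm_command(
  commands=[1,0.008,0,-0.006,0,0,0,1,0.015,0,-0.011,0,0,0,1,0.023,0,-0.015,0,0,0,1,0.031,0,-0.02,0,0,0,1,0.039,0,-0.024,0,0,0,1,0.047,0,-0.028,0,0,0,1,0.056,0,-0.032,0,0,0,1,0.064,0,-0.035,0,0,0,1,0.073,0,-0.038,0,0,0,1,0.082,0,-0.041,0,0,0,1,0.091,0,-0.044,0,0,0,1,0.1,0,-0.046,0,0,0],
)

```text
time_s: 14.52
position: [0.6167, -0.0931, 0.2106]
tool_rot: [[0.0, 1.0, 0.0], [1.0, -0.0, -0.0], [-0.0, 0.0, -1.0]]
ft_force: [0.8, 3.5, -2.0]
grip_width: 0.0001
gripper_force: 1.6
```

Emit:
arm_command(
  commands=[1,0.008,0,-0.002,0,0,0,1,0.015,0,-0.004,0,0,0,1,0.023,0,-0.005,0,0,0,1,0.031,0,-0.006,0,0,0,1,0.038,0,-0.007,0,0,0,1,0.046,0,-0.008,0,0,0,1,0.054,0,-0.008,0,0,0,1,0.061,0,-0.008,0,0,0,1,0.069,0,-0.008,0,0,0,1,0.077,0,-0.007,0,0,0,1,0.084,0,-0.007,0,0,0,1,0.092,0,-0.006,0,0,0],
)

```text
time_s: 15.52
position: [0.6166, -0.0471, 0.2133]
tool_rot: [[0.0, 1.0, 0.0], [1.0, -0.0, -0.0], [-0.0, 0.0, -1.0]]
ft_force: [1.0, 1.9, -0.9]
grip_width: -0.0002
gripper_force: 1.1
```

Emit:
arm_command(
  commands=[1,0.012,0,0.002,0,0,0,1,0.023,0,0.004,0,0,0,1,0.034,0,0.007,0,0,0,1,0.045,0,0.01,0,0,0,1,0.056,0,0.013,0,0,0,1,0.066,0,0.017,0,0,0,1,0.077,0,0.022,0,0,0,1,0.087,0,0.027,0,0,0,1,0.097,0,0.033,0,0,0,1,0.107,0,0.04,0,0,0,1,0.12,0,0.046,0,0,0,1,0.14,0,0.05,0,0,0],
)

```text
time_s: 16.52
position: [0.6165, 0.0226, 0.1878]
tool_rot: [[0.001, 1.0, -0.001], [1.0, -0.001, -0.001], [-0.001, -0.001, -1.0]]
ft_force: [-0.0, -0.8, 0.2]
grip_width: -0.0002
gripper_force: 0.0
```

Emit:
arm_command(
  commands=[1,0.02,0,0,0,0,0,1,0.02,0,-0.06,0,0,0,1,0.02,0,-0.13,0,0,0,1,0.02,0,-0.2,0,0,0,1,0.08,-0.06,-0.24,0,0,0,1,0.12,-0.13,-0.24,0,0,0,1,0.12,-0.2,-0.24,0,0,0,1,0.12,-0.27,-0.24,0,0,0,1,0.12,-0.34,-0.24,0,0,0,1,0.12,-0.4,-0.24,0,0,0,1,0.12,-0.4,-0.24,0,0,0,1,0.12,-0.4,-0.24,0,0,0],
)

```text
time_s: 17.52
position: [0.4158, 0.0831, 0.3092]
tool_rot: [[0.0, 1.0, 0.002], [1.0, -0.0, -0.0], [-0.0, 0.002, -1.0]]
ft_force: [0.3, -1.0, -0.2]
grip_width: -0.0004
gripper_force: 0.0
```

```bash
python3 -c "
from h import *
s=env.observe();print(s['position'].round(3),s['time_s'],s['ft_force'].round(1))
d=shot('side','s7');t=shot('top','t7')
im=np.hstack([cv2.resize(d['image'][180:300,210:370],(400,300),interpolation=2),cv2.resize(t['image'][130:240,200:360],(400,300),interpolation=2)])
cv2.imwrite('pics/m7.png',im[:,:,::-1])
"
```

```text
[0.416 0.083 0.309] 17.5167 [ 0.3 -1.  -0.2]
```

View pics/m7.png

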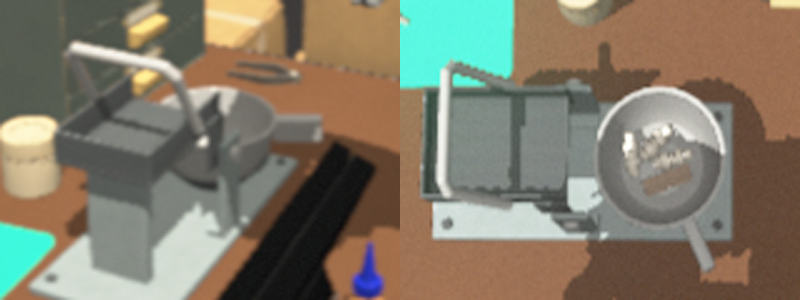

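The tray is level and empty, the parts are in the bowl at about (657,165), nothing lies on the table, and the arm is clear.

```bash
python3 -c "
from h import *
print(onz(load('t7'),304.4,187.6,.0685).round(4));print(env.close_job())"
```

```text
[ 0.6151 -0.1528  0.0685]
the job is handed in; nothing more can be done
None
```

I handed the job in at about 17.5 s: the bowl is seated level in the dish and let go of, all the parts appear to be in it, the tray is empty and back level, and the bystanders look undisturbed; the pile hid an exact count, and the hand-in returned no verdict.

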